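Find the hidden seat for the filter cassette, then set the damper

ROBOT

A 7-joint arm with a two-finger parallel gripper is mounted at the origin on a cart in front of the work surface, level with it; the furniture and walls round the work are solid. World frame = base frame: x ahead of the robot, y to its left, z up, the work surface at z = 0. Lengths are in mm, angles in rad, forces in N, time in s.
With the tool pointing down it reaches from about 400 to 925 mm from the base axis. Payload 4.1 kg.
Tool frame: the origin (TCP) lies on the centre line of the jaws, within the pads' length; the fingertips stand 14 mm ahead of it and the grasp point (between the pads) lies 5 mm behind it; z points along the fingers, y is the line along which they close (so a half turn about z gives the same grasp; the last joint's range is limited). The gripper opens to 85 mm and grips with 20 to 120 N. Pads are 22 mm wide; open, the fingers measure 114 mm over their backs; the gripper's body (76 mm by 85 mm) begins 54 mm behind the grasp point. The pads swing forward as they close: fully open they stand 13 mm farther back than shut.
Start: joints at [-1.32, 0.398, 0.045, 1.537, -0.019, 1.207, -0.051], TCP at [222.741, 610.678, 245.347] pointing down, gripper open.
Joint ranges: [-2.82, 2.82], [-0.49, 2.23], [-1.37, 1.46], [0, 2.46], [-1.36, 4.5], [0.23, 2], [-2.94, 2.94]. Speed limits (rad/s): [2.57, 2.57, 3.14, 3.14, 3.14, 3.14, 3.14].

INTERFACE

Orientations are given as a unit quaternion [w, x, y, z].
In Python, from station import robot gives the robot as it stands. The module is installed in compiled form; this text tells all that it offers. Calls block until the motion is done:
- robot.goto(position, orientation): joint-space move of the TCP to a pose.
- robot.move_linear(position, rotation=None, vel=150, until_force=None): straight line of the TCP; rotation=None keeps the orientation; vel is the mean speed in mm/s. With until_force (N) it stops when the force on the tool has changed by that much, and returns True; else False.
- robot.goto_joints(angles): joint-space move.
- robot.grip(opening, grasp_force=None): opening from 0.0 (shut) to 1.0 (fully open); grasp_force is the grip in N (None keeps the last); returns when the fingers have stopped.
- robot.sleep(seconds).
- robot.ik(position, orientation): joint angles nearest the present ones, or None.
- robot.capture(name): name is "scene" or "side" or "wrist"; returns the picture (384x512x3 uint8, blue, green, red); there is no depth.
- robot.camera_info(name): a dict with "K" (3x3 intrinsics, pixels), "R" (3x3) and "t" (3): a world point X has camera coordinates R X + t. Camera axes: x right, y down, z forward; pixel columns grow to the right and rows downward; lengths in mm; the calibration is good to about 2 mm. A picture is of the moment at which its call begins: read the wrist's pose just before it. camera_info takes no time and is no camera call; for the wrist camera it gives the pose at the moment of the call.
A pose or a line that the arm cannot do raises robot.PlanningError and nothing moves.
- robot.close_job(): hands the job in; it is judged then, once.
Readings, each from a call of its own:
- robot.get_time(): time.
- robot.get_joint_positions(): joint angles.
- robot.get_qd(): joint speeds.
- robot.get_joint_torque(): joint torques, N m.
- robot.get_position(): TCP position.
- robot.get_tcp_rot(): TCP orientation.
- robot.get_wrist_force(): force on the tool from outside, world axes, zero at the start.
- robot.get_torque(): the same for the moment, N m.
- robot.get_gripper_width(): opening from 0.0 (shut) to 1.0 (fully open).
- robot.get_gripper_force(): force on a finger pad.
Only numpy, scipy, OpenCV 4.12 (cv2) and the standard library are available. Lean on these libraries where they do the work, as an engineer would, in place of code of your own. Each camera call takes 0.05 s, during which the arm holds its last target. There are 200 camera calls.

TASK

The filter cassette lies loose on the slide deck inside the bench extractor, and its sunken seat is hidden under the hood, somewhere to the left or the right. Using its upright post, sweep it gently along the deck, never shoving it hard, until it drops fully and flat into the seat. Then swing the damper lever at the right-hand end of the extractor to half open, which is straight up, and leave the jars and the bottle standing where they are.

Things in the scene. Friction and masses are not known exactly. Their poses are not given: they have to be found in the camera images.
- extractor: Fixed grey sheet-metal bench extractor, 416 mm long (y), 118 deep (x -72 front to +46), 76 high, louvred roof; origin at the centre of its underside on the table, x away from the robot. Damper box on its right end (x -62 to 40, y -262 to -207, 60 high). The front skirt (face at x -72, full length) ends 33 mm above the table and hides the deck inside.
- deck_middle (a point): Middle of the hidden deck surface, 30 mm above the extractor's origin. Level deck from y -178 to +178 (end walls); guides leave the cassette 2 mm play in x. The hidden seat, a pocket as wide as the deck, 116 mm long (y), 10 mm deep, has its centre 85 to 115 mm from here, left (+y) or right (-y) alike; the other side is plain. At an end wall the cassette's origin is at y = +-123 mm.
- cassette: Loose black filter cassette, 0.35 kg, 64 x 110 x 36 mm (x, y, z), origin at the centre of its underside, axes as the extractor's; starts flat near the deck's middle, sits 10 mm lower in the seat. Slick: 1 to 4 N at the post slide it along y; partly over the seat it may tip slightly. A 24 mm wide arm leads under the skirt to its upright post. The hood keeps it from being lifted out.
- post_top (a point): Top centre of the cassette's round upright post, in front of the skirt, 16 mm diameter, 85 mm tall, at (-92, 0, 75) mm from the cassette's origin. The top is 105 mm above the table before seating, 95 mm when seated; the arm at the post's foot is 20 to 29 mm above the table before seating.
- damper (a joint): Damper lever angle (rad): 0 leans 0.7 rad (40 degrees) from upright towards the robot (shut), 0.7 straight up (half open), 1.4 leans 0.7 away from the robot. Stiff hinge along the extractor's y; stays where it is left; about 1 N at the ball moves it. Starts between 0 and 0.3.
- damper_hinge (a point): Point on the lever's hinge axis, at (-12, -235, 82) mm from the extractor's origin.
- damper_tip (a point): Centre of the black ball, 26 mm in diameter, on the end of the steel damper lever, 80 mm from its hinge axis; 162 mm above the table when upright.
- paint_4: Bystander: small paint jar with red cap, 36 mm diameter, 52 mm high, origin at the centre of its underside.
- paint_5: Bystander: small paint jar with black cap, 34 mm diameter, 56 mm high, origin at the centre of its underside.
- thinner_1: Bystander: solvent bottle 45 x 67 x 132 mm, origin at the centre of its underside.

How it is judged:
By the outcome, as a careful person would: the job done as asked, in the order asked, and still so for the second after the job is handed in, with the robot touching nothing.
It also fails if it takes over 58 s, if anything falls off the work surface, if the arm or the gripper's body presses on something with over 40 N, if the wrist force passes 120 N, or if a joint passes its speed limit or range.

## Working session

There is one attempt and no reset: what is moved stays moved. The work goes in short steps, each a Python script; the robot and the scene stay as the last script left them, time stands still between calls to the robot, and variables do not carry over. Pictures are saved under pics/ and viewed, at most 10 in all, crops included, and the job is handed in when it is done.

```bash
mkdir -p pics; python3 - <<'E'
from station import robot
import cv2,numpy as np
for n in("scene","side"):
    im=robot.capture(n); cv2.imwrite(f"pics/{n}0.png",im)
    c=robot.camera_info(n); R=np.array(c["R"]);print(n,np.array(c["K"]).round(1).tolist(),R.round(3).tolist(),(-R.T@np.array(c["t"])).round())
print(robot.get_time(),robot.get_tcp_rot())
E
```

```text
scene [[352.3, 0.0, 249.4], [0.0, 352.3, 186.1], [0.0, 0.0, 1.0]] [[-0.646, -0.763, 0.005], [-0.372, 0.309, -0.875], [0.666, -0.568, -0.483]] [-237.  575.  668.]
side [[458.0, 0.0, 258.0], [0.0, 458.0, 200.9], [0.0, 0.0, 1.0]] [[-0.876, -0.483, 0.008], [-0.228, 0.398, -0.889], [0.426, -0.78, -0.458]] [-75. 966. 702.]
0.1 [-9.89589907e-05  1.73956314e-01  9.84752946e-01 -9.09140793e-04]
```

View pics/scene0.png

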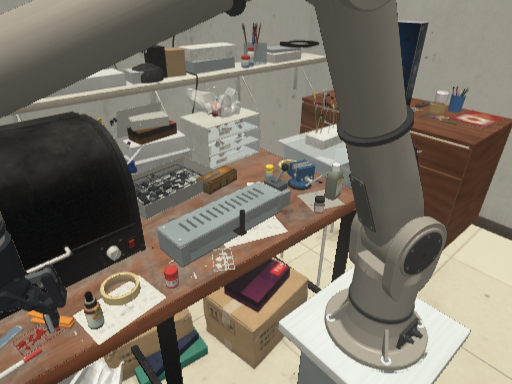

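View pics/side0.png

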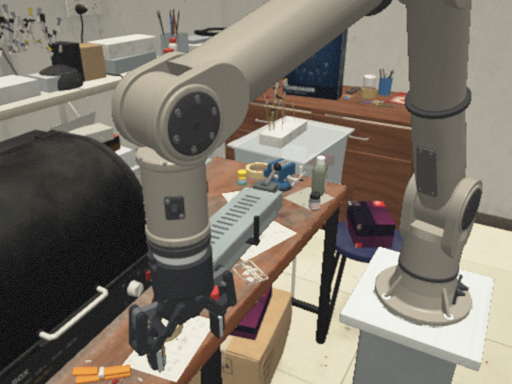

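The extractor's left end is around (160,245) and its right end around (290,190) in scene. The post is at about (242,222). I'll enlarge both views.

```bash
python3 - <<'E'
import cv2,numpy as np
a=cv2.imread("pics/scene0.png")[150:300,150:350];b=cv2.imread("pics/side0.png")[150:300,190:350]
cv2.imwrite("pics/a1.png",cv2.resize(a,None,fx=4,fy=4,interpolation=2));cv2.imwrite("pics/b1.png",cv2.resize(b,None,fx=4,fy=4,interpolation=2))
E
```

```text
(no output)
```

View pics/a1.png

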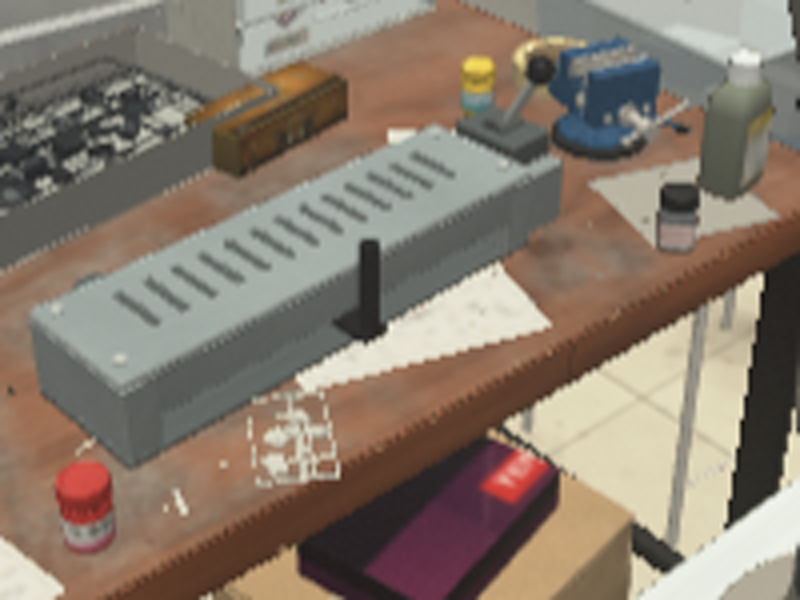

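View pics/b1.png

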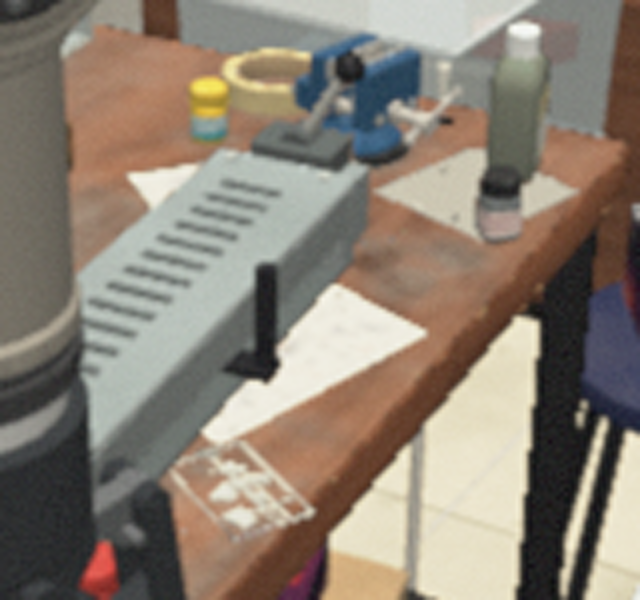

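The zooms show these, in full-image pixels:

| Point | Scene | Side |
|---|---|---|
| Post top | (242.5,210.7) | (256.5,216.7) |
| Black ball | (285.2,167.2) | (277,166.7) |
| Roof corner, left back | (158,229.5) | not used |
| Roof corner, left front | (180.5,247) | not used |
| Roof corner, right front | (290,190.5) | (281.7,192.5) |
| Roof corner, right back | (259,181.7) | (247,188) |

The red jar is left of the extractor's front. The black jar and the bottle are off its right front.

```bash
cat >h.py <<'E'
from station import robot
import numpy as np, cv2
from scipy.optimize import least_squares
def proj(c,X):
    p=np.array(c["K"])@(np.array(c["R"])@np.asarray(X,float)+np.array(c["t"])); return p[:2]/p[2]
def onz(c,uv,z):
    d=np.array(c["R"]).T@np.linalg.solve(c["K"],[*uv,1]); o=-np.array(c["R"]).T@np.array(c["t"]); return o+d*(z-o[2])/d[2]
def tri(obs): # [(cam,uv)]
    r=least_squares(lambda X:np.concatenate([proj(c,X)-u for c,u in obs]),[600,0,80]); return r.x,abs(r.fun).max()
E
python3 - <<'E'
from h import *
S=robot.camera_info("scene");D=robot.camera_info("side")
print("post",tri([(S,(242.2,210.9)),(D,(256.2,216.9))]))
print("ball",tri([(S,(284.9,166.9)),(D,(276.7,166.4))]))
print("rf",tri([(S,(289.7,190.2)),(D,(281.4,192.2))])); print("rb",tri([(S,(258.9,181.4)),(D,(246.7,187.7))]))
obs=[(S,(157.7,229.2),(46,208)),(S,(180.2,246.7),(-72,208)),(S,(289.7,190.2),(-72,-208)),(S,(258.9,181.4),(46,-208)),(D,(281.4,192.2),(-72,-208)),(D,(246.7,187.7),(46,-208))]
def W(p,X): c,s=np.cos(p[2]),np.sin(p[2]); return np.array([p[0]+c*X[0]-s*X[1],p[1]+s*X[0]+c*X[1],X[2]])
def f(p):
    r=[proj(c,W(p,(*q,76)))-u for c,u,q in obs]
    r+=[proj(c,W(p,(-92,p[3],105)))-u for c,u in((S,(242.2,210.9)),(D,(256.2,216.9)))]
    b=(-12-80*np.sin(.7-p[4]),-235,82+80*np.cos(.7-p[4]))
    r+=[proj(c,W(p,b))-u for c,u in((S,(284.9,166.9)),(D,(276.7,166.4)))]
    return np.concatenate(r)
r=least_squares(f,[600,0,0,0,.1],x_scale=[100,100,.1,10,.1]);p=r.x
print(p.round(3),r.fun.round(1))
for n,X in dict(posttop=(-92,p[3],105),hinge=(-12,-235,82),up=(-12,-235,162),ball0=(-12-80*np.sin(.7-p[4]),-235,82+80*np.cos(.7-p[4]))).items(): print(n,W(p,X).round(1))
for n,u,z in(("red",(171.2,268),52),("black",(319.5,198),56),("bottle",(335,165),132)): print(n,onz(S,u,z).round())
print(onz(S,(319.2,211.5),0),onz(S,(333,198),0))
from scipy.spatial.transform import Rotation as Ro
for yaw in (0,p[2]): pass
print(robot.get_wrist_force())
E
```

```text
post (array([446.41356008,  20.58792583,  96.79483106]), np.float64(0.14147596919715966))
ball (array([ 504.73328074, -214.3179327 ,  146.62930839]), np.float64(0.35745439724578887))
rf (array([ 497.02459998, -238.10949285,   49.69726038]), np.float64(0.5401773642813055))
rb (array([ 588.62413992, -172.7807902 ,   70.51332499]), np.float64(0.3533722899201166))
[5.26983e+02 3.07250e+01 6.70000e-02 7.72200e+00 2.66000e-01] [-0.3 -1.5  1.  -0.1 -5.2  2.2  0.6 -0.9  0.2  0.8  0.6 -1.8 -0.6  0.9
  1.7  0.1  0.2 -0.4  1.1 -1.4]
posttop [434.7  32.3 105. ]
hinge [ 530.7 -204.6   82. ]
up [ 530.7 -204.6  162. ]
ball0 [ 497.2 -206.8  154.6]
red [410. 283.  52.]
black [ 390. -271.   56.]
bottle [ 425. -386.  132.]
[ 388.74326575 -276.84517939    0.        ] [ 415.53088415 -387.41809004    0.        ]
[ 0.34516483  0.4528875  -0.36552409]
```

```bash
python3 - <<'E'
from h import *
S=robot.camera_info("scene");D=robot.camera_info("side")
obs=[(S,(157.7,229.2),(46,208)),(S,(180.2,246.7),(-72,208)),(S,(258.9,181.4),(46,-208)),(D,(246.7,187.7),(46,-208))]
def W(p,X): c,s=np.cos(p[2]),np.sin(p[2]); return np.array([p[0]+c*X[0]-s*X[1],p[1]+s*X[0]+c*X[1],X[2]])
def f(p):
    r=[proj(c,W(p,(*q,76)))-u for c,u,q in obs]
    r+=[proj(c,W(p,(-92,p[3],105)))-u for c,u in((S,(242.2,210.9)),(D,(256.2,216.9)))]
    b=(-12-80*np.sin(.7-p[4]),-235,82+80*np.cos(.7-p[4]))
    r+=[proj(c,W(p,b))-u for c,u in((S,(284.9,166.9)),(D,(276.7,166.4)))]
    return np.concatenate(r)
r=least_squares(f,[600,0,0,0,.1],x_scale=[100,100,.1,10,.1]);p=r.x
print(p.round(3),r.fun.round(1))
for n,X in dict(posttop=(-92,p[3],105),hinge=(-12,-235,82)).items(): print(n,W(p,X).round(1))
for X in((-72,-208,76),(-62,-262,60),(-72,-208,0),(40,-262,60)): print(X,proj(S,W(p,X)).round(1),proj(D,W(p,X)).round(1))
# feasible poses?
from scipy.spatial.transform import Rotation as Ro
for a in(0,45,90,-90,180,135):
    q=(Ro.from_euler('z',a,degrees=True)*Ro.from_euler('x',180,degrees=True)).as_quat()[[3,0,1,2]]
    for X in((435,32,300),(435,32,100),(440,140,80),(430,-90,80),(530,-205,240),(530,-205,170),(480,-50,330)):
        j=robot.ik(X,q); print(a,X,None if j is None else np.round(j,2))
E
```

```text
[5.27395e+02 3.38520e+01 7.20000e-02 4.66800e+00 2.41000e-01] [-1.2 -1.   0.2  0.4 -0.4 -0.7 -0.3 -1.5 -0.6  0.7  1.6  0.  -0.4  0.1
  0.8 -0.8]
posttop [435.3  31.9 105. ]
hinge [ 532.2 -201.4   82. ]
(-72, -208, 76) [283.6 192.5] [280.7 193.3]
(-62, -262, 60) [291.3 190.1] [284.1 190.4]
(-72, -208, 0) [282.5 211.5] [280.  214.9]
(40, -262, 60) [269.9 180.3] [255.2 184.5]
0 (435, 32, 300) [-0.92 -0.07  0.72  1.95  0.05  1.24 -1.79]
0 (435, 32, 100) [-0.89  0.29  0.83  2.19 -0.3   0.78 -1.44]
0 (440, 140, 80) [-0.98  0.35  0.69  2.15 -0.32  0.74 -1.65]
0 (430, -90, 80) [-0.72  0.41  0.99  2.2  -0.5   0.77 -0.96]
0 (530, -205, 240) [-0.48  0.42  1.02  1.76 -0.38  1.18 -0.92]
0 (530, -205, 170) [-0.37  0.45  0.87  1.84 -0.4   1.04 -0.91]
0 (480, -50, 330) [-0.9   0.04  0.95  1.82 -0.03  1.3  -1.51]
45 (435, 32, 300) [-0.94 -0.07  0.74  1.95  0.05  1.24 -1.01]
45 (435, 32, 100) [-0.84  0.27  0.76  2.19 -0.27  0.77 -0.69]
45 (440, 140, 80) [-0.89  0.32  0.58  2.15 -0.26  0.74 -0.93]
45 (430, -90, 80) [-0.72  0.41  0.99  2.2  -0.5   0.77 -0.18]
45 (530, -205, 240) [-0.49  0.42  1.04  1.76
[... 1223 characters left out ...]
0 (430, -90, 80) [-0.53  0.32  0.75  2.2  -0.33  0.73  2.  ]
180 (530, -205, 240) [-0.43  0.38  0.94  1.76 -0.33  1.17  2.18]
180 (530, -205, 170) [-0.37  0.45  0.86  1.84 -0.39  1.04  2.22]
180 (480, -50, 330) [-0.79  0.04  0.84  1.81 -0.03  1.3   1.62]
135 (435, 32, 300) [-0.84 -0.06  0.64  1.95  0.04  1.24  0.57]
135 (435, 32, 100) [-0.71  0.24  0.61  2.19 -0.2   0.76  0.81]
135 (440, 140, 80) [-0.76  0.3   0.41  2.15 -0.18  0.73  0.56]
135 (430, -90, 80) [-0.67  0.38  0.92  2.2  -0.44  0.75  1.34]
135 (530, -205, 240) [-0.44  0.39  0.96  1.76 -0.34  1.17  1.4 ]
135 (530, -205, 170) [-0.45  0.51  0.99  1.84 -0.48  1.06  1.52]
135 (480, -50, 330) [-0.81  0.04  0.86  1.81 -0.03  1.3   0.84]
```

The refit is consistent, and the corner I first took for the roof's right front is the damper box corner. Next I'll go above the post and check it with the wrist camera.

```bash
cat >>h.py <<'E'
from scipy.spatial.transform import Rotation as Ro
P=np.array([527.4,33.9]);YAW=.072
EX=np.array([np.cos(YAW),np.sin(YAW)]);EY=np.array([-EX[1],EX[0]])
Q=(Ro.from_euler('z',np.pi+YAW)*Ro.from_euler('x',np.pi)).as_quat()[[3,0,1,2]]
def w(x,y,z): return [*(P+x*EX+y*EY),z]
def loc(p): d=np.array(p[:2])-P; return np.array([d@EX,d@EY,p[2]])
E
python3 - <<'E'
from h import *
import pickle
t0=robot.get_time()
ims=[];cs=[]
robot.goto(w(-105,45,300),Q);robot.sleep(.2)
for k in (0,1):
    if k: robot.move_linear(w(-105,-40,300),vel=150);robot.sleep(.2)
    cs.append(robot.camera_info("wrist"));ims.append(robot.capture("wrist"))
robot.grip(.5)
pickle.dump(cs,open("cs.pkl","wb"))
for i,im in enumerate(ims): cv2.imwrite(f"pics/w{i}.png",im)
cv2.imwrite("pics/w01.png",cv2.resize(np.vstack(ims),None,fx=.78,fy=.78,interpolation=3))
print(t0,robot.get_time(),robot.get_position(),robot.get_wrist_force())
for c in cs: print(proj(c,w(-92,4.7,105)),proj(c,w(-72,-208,76)),proj(c,w(-72,208,76)))
E
```

```text
0.1 3.8833 [425.54353098 -13.5593611  300.00280724] [-0.20317474 -0.82713422 -0.38172159]
[217.45997222 181.04103537] [ 26.35998401 191.87160001] [407.31967855 192.2740156 ]
[302.58263589 181.22487544] [103.60608908 191.88857681] [484.67803456 192.59147769]
```

View pics/w01.png

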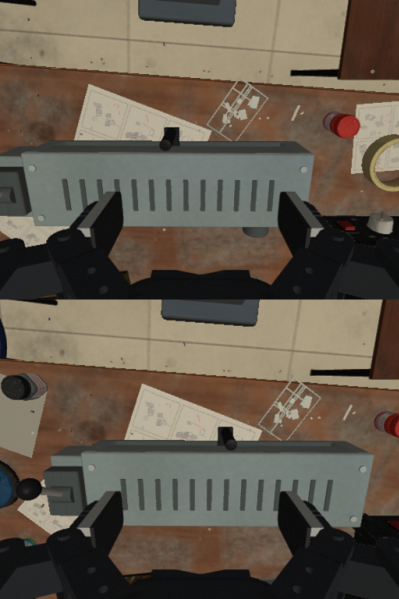

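In A the post top is near (213,186), and in B near (296,185), against predictions of (217,181) and (303,181). The fit is about 4 px off. I'll zoom in for sharper pixels.

```bash
python3 - <<'E'
import cv2,numpy as np
a=cv2.imread("pics/w0.png");b=cv2.imread("pics/w1.png")
z=lambda im,u,v:cv2.resize(im[v:v+70,u:u+65],None,fx=4,fy=4,interpolation=0)
cv2.imwrite("pics/z.png",np.vstack([np.hstack([z(a,190,150),z(a,20,165),z(a,360,165)]),np.hstack([z(b,270,150),z(b,90,165),z(b,10,200)])]))
E
```

```text
(no output)
```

View pics/z.png

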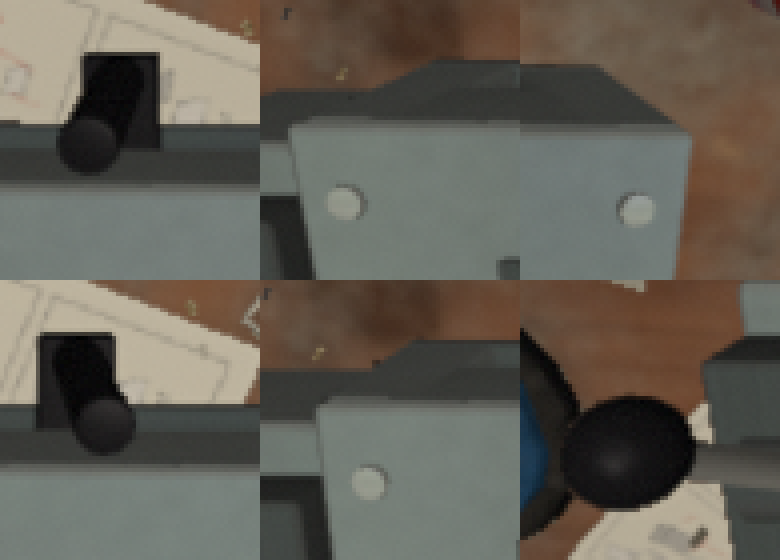

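Zoomed pixels in the wrist images:

| Point | A | B |
|---|---|---|
| Post top | (212.2,186.2) | (295.7,186.2) |
| Roof front corner, left in image | (27.5,196.2) | (104.5,196) |
| Roof front corner, right in image | (402.5,199) | not used |
| Ball | not used | (37,242.5) |

```bash
python3 - <<'E'
from h import *
import pickle
A,B=pickle.load(open("cs.pkl","rb"));S=robot.camera_info("scene");D=robot.camera_info("side")
print("post",tri([(A,(212.2,186.2)),(B,(295.7,186.2))])); print("corner",tri([(A,(27.5,196.2)),(B,(104.5,196))]))
print("cam",-np.array(A["R"]).T@np.array(A["t"]))
T=76
obs=[(S,(157.7,229.2),(46,208)),(S,(180.2,246.7),(-72,208)),(S,(258.9,181.4),(46,-208)),(D,(246.7,187.7),(46,-208)),(A,(27.5,196.2),(-72,-208)),(A,(402.5,199),(-72,208)),(B,(104.5,196),(-72,-208))]
def W(p,X): c,s=np.cos(p[2]),np.sin(p[2]); return np.array([p[0]+c*X[0]-s*X[1],p[1]+s*X[0]+c*X[1],X[2]])
def f(p):
    r=[proj(c,W(p,(*q,T)))-u for c,u,q in obs]
    r+=[proj(c,W(p,(-92,p[3],105)))-u for c,u in((S,(242.2,210.9)),(D,(256.2,216.9)),(A,(212.2,186.2)),(B,(295.7,186.2)))]
    b=(-12-80*np.sin(.7-p[4]),-235,82+80*np.cos(.7-p[4]))
    r+=[proj(c,W(p,b))-u for c,u in((S,(284.9,166.9)),(D,(276.7,166.4)),(B,(37,242.5)))]
    return np.concatenate(r)
r=least_squares(f,[527,30,.07,5,.2],x_scale=[100,100,.1,10,.1],loss='soft_l1')
print(r.x.round(3));print(f(r.x).round(1)); p=r.x
print(W(p,(-92,p[3],105)),W(p,(-12,-235,162)))
print("ball tri",tri([(S,(284.9,166.9)),(D,(276.7,166.4)),(B,(37,242.5))]))
print("post tri4",tri([(S,(242.2,210.9)),(D,(256.2,216.9)),(A,(212.2,186.2)),(B,(295.7,186.2))]))
E
```

```text
post (array([442.28137462,  26.38244569, 100.18006384]), np.float64(0.08834756710928104))
corner (array([ 475.27232107, -177.93930985,   76.17559536]), np.float64(0.10956854300252417))
cam [348.41118544  65.01844873 428.45999365]
[5.33037e+02 3.19780e+01 6.60000e-02 6.24000e-01 1.91000e-01]
[-1.7 -2.3 -0.6 -1.  -0.8 -1.4 -1.2 -2.1 -2.1 -0.6  2.3 -0.9 -2.1 -0.3
 -0.4 -0.8  0.6 -1.4 -0.5  0.2  0.8  0.3 -0.2  0.4  0.8 -0.5  0.7  0.2]
[441.1978852   26.50016395 105.        ] [ 536.64523001 -203.3008487   162.        ]
ball tri (array([ 498.73090684, -207.68384405,  150.09354638]), np.float64(0.7274639382533792))
post tri4 (array([442.0979443 ,  26.3253499 , 100.87783174]), np.float64(0.5746339412261818))
```

The measurements agree: the post is at about (441,26.5), roughly 101 to 105 high, and the damper is at about 0.19. I'll straddle the post with the fingers and sweep gently left.

```bash
sed -i 's/^P=.*/P=np.array([533.0,32.0]);YAW=.066/' h.py; python3 - <<'E'
from h import *
robot.move_linear(w(-96,0.6,300),Q,vel=150)
robot.move_linear(w(-96,0.6,125),vel=150)
print("down",robot.move_linear(w(-96,0.6,62),vel=80,until_force=4),robot.get_position(),robot.get_wrist_force())
h=robot.move_linear(w(-96,145,62),vel=35,until_force=6)
print("left",h,loc(robot.get_position()),robot.get_wrist_force(),robot.get_gripper_width(),robot.get_time())
cv2.imwrite("pics/s1.png",robot.capture("scene"));cv2.imwrite("pics/d1.png",robot.capture("side"))
a=cv2.imread("pics/s1.png")[150:300,150:350];b=cv2.imread("pics/d1.png")[150:300,190:390]
cv2.imwrite("pics/v1.png",cv2.resize(np.vstack([a,b]),None,fx=2,fy=2,interpolation=2))
E
```

```text
down False [437.55860531  26.27340725  62.29702448] [0.03677328 0.37238208 0.32831063]
left True [-96.23800924 139.66914896  61.68382861] [ 1.08084007 -0.18154842 -0.46192803] 0.49667101765165067 10.1667
```

View pics/v1.png

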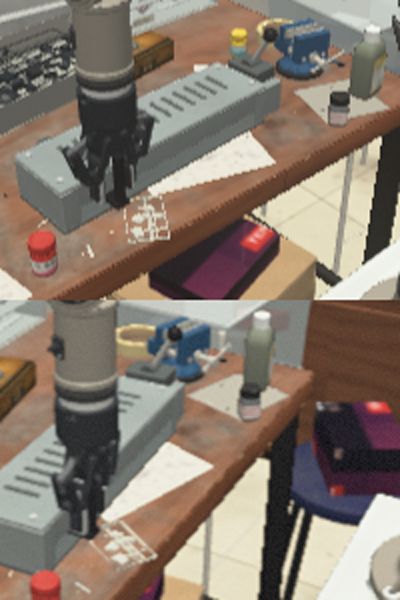

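It stopped with the post at about y = +125, which is the left end wall, so it isn't seated there. I'll sweep right next. If it were seated after all, the sweep would stop early at 6 N.

```bash
python3 - <<'E'
from h import *
h=robot.move_linear(w(-96,60,62),vel=40,until_force=6)
print(h,loc(robot.get_position()),robot.get_wrist_force())
if not h:
    h=robot.move_linear(w(-96,-145,62),vel=35,until_force=6)
    print(h,loc(robot.get_position()),robot.get_wrist_force(),robot.get_time())
E
```

```text
False [-95.93344216  60.0517193   62.01802711] [ 0.36903169  0.84515876 -0.10536309]
True [ -96.45346608 -113.72514176   61.48336067] [ 0.32722293  2.07368954 -1.56397373] 16.6833
```

It stopped at about -98, short of the wall at -123, so it's probably in the seat. I'll nudge back gently as a test, then check the height after clearing.

```bash
python3 - <<'E'
from h import *
import pickle
h=robot.move_linear(w(-96,-55,62),vel=30,until_force=5)
l=loc(robot.get_position()); print(h,l,robot.get_wrist_force())
if h:
    c=(l[1]-113.7)/2
    robot.move_linear(w(-96,c,62),vel=60); robot.move_linear(w(-96,c,125),vel=100)
    robot.move_linear(w(-105,-60,300),vel=200);robot.sleep(.2)
    C=robot.camera_info("wrist");im=robot.capture("wrist");pickle.dump(C,open("c2.pkl","wb"))
    cv2.imwrite("pics/w2.png",im);s=robot.capture("scene");d=robot.capture("side");cv2.imwrite("pics/s2.png",s);cv2.imwrite("pics/d2.png",d)
    S=robot.camera_info("scene");D=robot.camera_info("side")
    tiles=[]
    for I,K in((im,C),(s,S),(d,D)):
        u,v=np.int32(proj(K,w(-92,c,80)));u-=30;v-=35;print(u,v,proj(K,w(-92,c,95)),proj(K,w(-92,c,105)))
        tiles.append(cv2.resize(I[v:v+70,u:u+60],None,fx=4,fy=4,interpolation=0))
    cv2.imwrite("pics/z2.png",np.hstack(tiles)); print(c,robot.get_time())
E
```

```text
True [-96.59053205 -76.20106782  61.55031057] [ 0.51228053 -0.94785245  0.79431077]
196 142 [224.80386053 180.93090115] [223.86249659 183.39902207]
234 170 [264.20899057 201.36418172] [264.28962631 198.61264217]
240 173 [271.05702881 203.93689297] [271.1314431  200.82501598]
-94.95053390811088 20.55
```

View pics/z2.png

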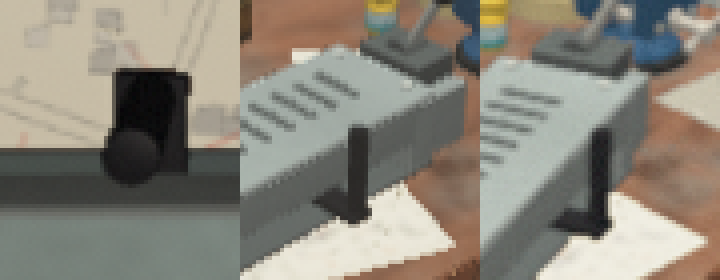

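The cassette is seated. In scene the post top is at (263.5,201.5), matching the 95 mm prediction of (264.2,201.4), where 105 mm would give row 198.6. Side agrees, at (270,205), and the post is upright with only about 5 mm of play.

Next is the damper: straddle the ball along x, grip lightly, carry it along its arc, then release.

```bash
cat >>h.py <<'E'
Q2=(Ro.from_euler('z',np.pi/2+YAW)*Ro.from_euler('x',np.pi)).as_quat()[[3,0,1,2]]
def ball(a,dz=0): return w(-12-80*np.sin(.7-a),-236,82+80*np.cos(.7-a)+dz)
E
python3 - <<'E'
from h import *
robot.grip(.85)
robot.goto(ball(.19,85),Q2)
print(robot.move_linear(ball(.19,4),vel=100,until_force=5),robot.get_position())
robot.grip(.15,20); print("width",robot.get_gripper_width(),robot.get_gripper_force(),robot.get_wrist_force())
for a in(.3,.4,.5,.6,.7):
    print(robot.move_linear(ball(a,4),vel=40,until_force=15),robot.get_wrist_force().round(1))
print(robot.get_gripper_width(),robot.get_time())
E
```

```text
False [ 498.09707351 -207.14243039  156.38877992]
width 0.2891608728358995 19.54710602760315 [-0.49854674  0.31172671  3.4273228 ]
False [-6.3 -0.1  5. ]
False [-6.4  0.5  7.2]
False [-4.7 -0.4  4.9]
False [-4.4  0.5  3.5]
False [-3.2 -1.1  3.2]
0.2831109204364388 25.1083
```

```bash
python3 - <<'E'
from h import *
import pickle
robot.grip(.8)
robot.move_linear(ball(.7,100),vel=150)
robot.goto(w(-105,-150,300),Q);robot.sleep(.2)
cs={};t=[]
for n in("wrist","scene","side"):
    C=robot.camera_info(n);I=robot.capture(n);cs[n]=C;cv2.imwrite(f"pics/f_{n}.png",I)
    u,v=np.int32(proj(C,w(-12,-235,120)));u=max(u-32,0);v-=38;print(n,u,v,*[proj(C,ball(a)).round(1) for a in(.6,.7,.8)],proj(C,w(-12,-235,82)).round(1))
    t.append(cv2.resize(I[v:v+75,u:u+65],None,fx=4,fy=4,interpolation=0))
pickle.dump(cs,open("c3.pkl","wb"));cv2.imwrite("pics/z3.png",np.hstack(t));print(robot.get_time())
E
```

```text
wrist 143 223 [162.6 275.7] [163.2 283.9] [164.  291.4] [183.2 245.1]
scene 243 133 [278.2 161.7] [276.4 160.9] [274.7 160.3] [275.3 181.6]
side 233 135 [268.5 161.1] [266.1 160.6] [263.8 160.3] [265.6 184.1]
27.8667
```

View pics/z3.png

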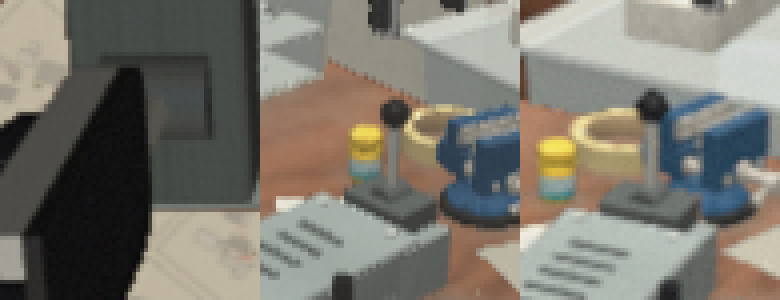

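Ball pixels match the half-open prediction: scene (276.1,161.1) against (276.4,160.9), and side (265.6,161.1) against (266.1,160.6). The wrist view is about 8 px per 0.1 rad, so I'll take one clear wrist look to check it properly.

```bash
python3 - <<'E'
from h import *
import pickle
robot.move_linear(w(-105,-50,300),vel=200);robot.sleep(.3)
C=robot.camera_info("wrist");I=robot.capture("wrist");pickle.dump(C,open("c4.pkl","wb"));cv2.imwrite("pics/g.png",I)
for a in(.6,.7,.8):print(a,proj(C,ball(a)).round(1))
for X in((-62,-262,60),(40,-262,60),(-62,-210,60),(40,-210,60),(-72,-208,76),(46,-208,76)):print(X,proj(C,w(*X)).round(1))
cv2.imwrite("pics/g5.png",cv2.resize(I[180:300,0:160],None,fx=5,fy=5,interpolation=0))
E
```

```text
0.6 [ 51.5 275.8]
0.7 [ 52.8 283.9]
0.8 [ 54.6 291.5]
(-62, -262, 60) [ 74.5 196.9]
(40, -262, 60) [ 87.2 276. ]
(-62, -210, 60) [119.8 196.9]
(40, -210, 60) [129.4 276. ]
(-72, -208, 76) [114.8 192.5]
(46, -208, 76) [126.7 287.5]
```

View pics/g5.png

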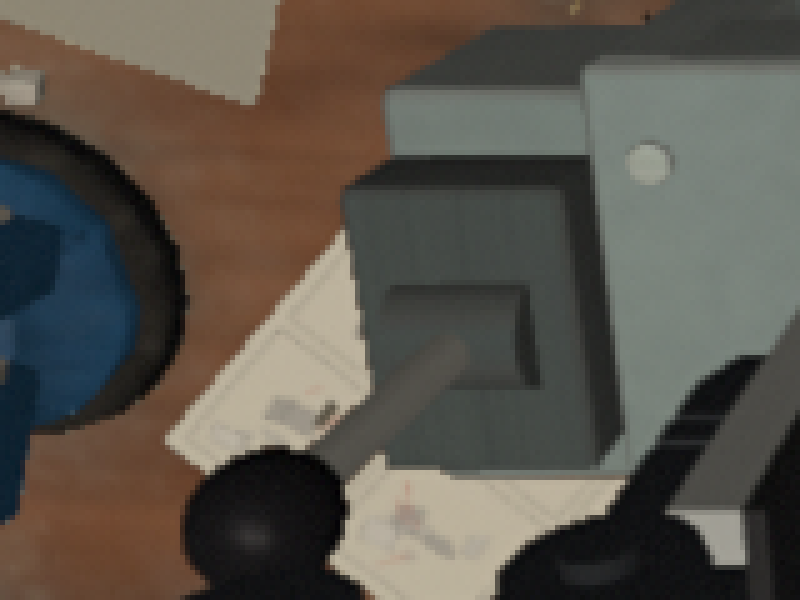

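The ball is at about (53,285.3), against (52.8,283.9) for exactly upright, so the error is about 0.02 rad. The extractor's edges match within 1 to 3 px. The jars and bottle were never approached, so I'm handing in.

```bash
python3 - <<'E'
from station import robot
print(robot.get_wrist_force(),robot.get_time()); print(robot.close_job())
E
```

```text
[-0.90387927  0.21924119 -0.00245473] 28.8667
the job is handed in; nothing more can be done
None
```

The job is handed in at 29 s: the cassette sits flat in the right-hand seat, the damper stands straight up to within about 0.02 rad, and the arm kept clear of the jars and the bottle; no verdict came back.

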